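# Sweep the loose nuts into the chest drawer and shut it

## Robot

A 6-joint arm with a two-finger parallel gripper is mounted at the origin on the work surface. World frame = base frame: x ahead of the robot, y to its left, z up, the work surface at z = 0. Lengths are in m, angles in rad, forces in N, time in s.
With the tool pointing down it reaches from about 0.35 to 0.85 m from the base axis. Payload 8.1 kg.
Tool frame: the origin (TCP) lies between the finger pads; the fingertips stand 11 mm ahead of it and the grasp point (between the pads) lies 8 mm behind it (robot.tips_ahead is the distance from the TCP to the fingertips, in m); z points along the fingers, y is the line along which they close (so a half turn about z gives the same grasp; the last joint's range is limited). The gripper opens to 93 mm and grips with 3 to 60 N. Pads are 15 mm wide; open, the fingers measure 128 mm over their backs; the gripper's body (75 mm by 188 mm) begins 65 mm behind the grasp point.
Start: joints at [1.262, 0.13, 1.488, -0, 1.523, -0.085], TCP at [0.133, 0.585, 0.23] pointing down, gripper open.
Joint ranges: [-2.96, 2.96], [-0.89, 2.26], [0.02, 2.5], [-1.34, 4.48], [0, 2.73], [-2.66, 2.66]. Speed limits (rad/s): [2.39, 2.39, 2.79, 3.14, 3.14, 3.14].

## Interface

Orientations are given as a rotation vector (axis times angle).
In Python, from plant import robot gives the robot as it stands. The module is installed in compiled form; this text tells all that it offers.
- The arm moves only by the tool move_arm, never from a script. Its argument "deltas" is one flat list of numbers, 7 for each row, row after row: the shift along the tool's x, y, z in m, then the turn, a rotation vector about the tool's x, y, z in rad, then the opening, from 0 (shut) to 1 (fully open). A call has 1 to 12 rows; each row is the pose to reach, as a shift and turn from the pose commanded when the call began, along the tool's axes at that moment; what a row does not reach only later rows make up. A row lasts 1/8 s, in which the tool goes at most 62.5 mm and 10.7 degrees, less where a joint would pass 70% of its speed; a pose out of reach is approached as far as the arm can. A call with a gripper value outside its range is refused whole. The fingers move at their own pace and stop on an object; "squeeze" is the grip in N (left out, the last holds). Time passes only in rows, so rows that repeat a pose let the fingers close. It gives the time, the measured TCP pose, the force, the opening and the grip force at its end, in the units of the state.
- robot.read_state(): the state, without advancing time (a new reading comes with each control period).
- robot.read_camera(name): name is "scene" or "top" or "wrist"; returns (picture, depth): 384x512x3 uint8, red, green, blue; 384x512 float32, m along the optical axis (not along the pixel's ray), 0 where there is no reading.
- robot.camera_model(name): a dict with "K" (3x3 intrinsics, pixels), "k1" (the pictures are not rectified: a ray, as slopes to the right and down, at radius r is drawn at 1 + k1 r^2 times it, then the intrinsics apply), "R" (3x3) and "t" (3): a world point X has camera coordinates R X + t; the wrist camera has in their place "tool_from_camera" (4x4, takes a point from camera to tool coordinates, whose origin is the TCP and whose axes are the flange's). Camera axes: x right, y down, z forward; pixel columns grow to the right and rows downward; lengths in m; the calibration is good to about 2 mm. A picture is of the moment at which its call begins: read the wrist's pose just before it. camera_model takes no time and is no camera call.
- robot.close_job(): hands the job in; it is judged then, once.
Trained networks look in the newest picture that a camera, given by its name, has taken for a name from the list of things; names that differ only in an ending like _2 or _b are one class to them, and where a whole thing is asked for, a point or a joint stands for the part that bears it (a point fixed in the world has none). Each returns a list of dicts, best first, with "confidence" (0 to 1); they miss things now and then, are a little off and sometimes report something else, mostly with a low value. They report only what shows in the picture. A call takes as long as a camera call.
- robot.recognise(camera, label): "uv" ([column, row] in pixels, amid what is visible of it).
The state is a dict: "t": time; "q": joint angles; "dq": joint speeds; "joint_torque": joint torques, N m; "tool_pos": TCP position; "orientation": TCP orientation; "force": force on the tool from outside, world axes, zero at the start; "wrist_torque": the same for the moment, N m; "opening": finger opening in m; "gripper_force": force on a finger pad.
Only numpy, scipy, OpenCV 4.12 (cv2) and the standard library are available. Lean on these libraries where they do the work, as an engineer would, in place of code of your own. Each camera call takes 0.05 s, during which the arm holds its last target. There are 200 camera calls.

## Task

Clear the top of the two-drawer tool chest: with your fingertips, sweep the three loose hex nuts across the rubber mat and off its open front edge, so that they drop into the upper drawer, which stands open below; then push that drawer fully shut. The nuts are only to be pushed, never picked up or carried, and everything else on the chest and on the bench stays where it is.

Things in the scene. Friction and masses are not known exactly. Their poses are not given: they have to be found in the camera images.
- chest: Low grey steel two-drawer tool chest, fixed, 250 mm deep (x), 360 wide (y); origin at the centre of its underside on the bench. Drawers slide out to its own -x; front edge at x = -125. Flat rubber mat on top, 125 mm above the bench; 6 mm thick lips stand 10 mm above the mat at the back and both sides, none at the front. The lower drawer cannot move
- drawer (a joint): How far the upper drawer is pulled out, m: 0 = fully shut, 0.17 = its end; it starts 0.11 to 0.15 out. It runs on slides with about 2 N of friction and stays where it is left
- drawer_in (a point): Centre of the upper drawer's inner floor, 62 mm above the bench, axes as the chest's. Inside 218 mm (x) by 322 mm (y), walls 45 mm deep, rim 18 mm below the mat
- drawer_pull (a point): Middle of the outer face of the upper drawer's aluminium pull strip: 340 mm wide, 10 high, along the top of the drawer front, 12 mm proud of its panel, 104 mm above the bench. Axes as the chest's: push to +x to shut. When shut it lies at x = -149 of the chest
- nut_a: Plain steel hex nut lying flat on the mat, 30 mm across flats, 16 mm thick, 64 g; origin at its centre, z along the bore
- nut_b: Second hex nut, the same
- nut_c: Third hex nut, the same
- gear: Dark steel toothed gear, 46 mm diameter with a narrower hub on top, 26 mm high in all, standing among the nuts; origin at the centre of its underside
- grease_pot: Small white round pot with a grey lid, 45 mm diameter, 38 mm high, near a back corner of the chest top (chest +y side); origin at the centre of its underside
- screwdriver: Screwdriver 170 mm long lying front to back along the other side lip of the chest top (chest -y side); x along the shaft to the tip
- spray_can: Spray can 58 mm diameter, 170 mm high, on the bench at the left; origin at its underside
- meter: Grey hand multimeter, 85 x 170 x 45 mm, lying on the bench at the right; origin at its underside
- hammer: Hammer 280 mm long, some 30 high, lying on the bench at the right

How it is judged:
By the outcome, as a careful person would: the job done as asked, in the order asked, and still so for the second after the job is handed in, with the robot touching nothing.
It also fails if it takes over 58 s, if anything falls off the work surface, if the arm or the gripper's body presses on something with over 40 N, if the wrist force passes 120 N, or if a joint passes its speed limit or range.

## Working session

There is one attempt and no reset: what is moved stays moved. The work goes in short steps, Python scripts to look and compute and a tool call to move; the robot and the scene stay as the last step left them, time stands still between calls to the robot, and variables do not carry over. Pictures are saved under pics/ and viewed, at most 10 in all, crops included, and the job is handed in when it is done.

Besides the shell and the picture viewer there is one more tool, called after ">>>" as a command line: name --argument value ..., lists and objects as JSON in quotes. move_arm: Moves the arm, as the interface text tells. Its arguments: {"type":"object","properties":{"deltas":{"type":"array","items":{"type":"number"}},"squeeze":{"type":"number"}},"required":["deltas"]}

```bash
mkdir -p pics
cat > h.py <<'E'
import numpy as np,cv2
from plant import robot
from scipy.spatial.transform import Rotation as Ro
def cam(n):
    m=robot.camera_model(n)
    if 'R' in m: R=np.array(m['R']);t=np.array(m['t'])
    else:
        s=robot.read_state();T=np.eye(4);T[:3,:3]=Ro.from_rotvec(s['orientation']).as_matrix();T[:3,3]=s['tool_pos']
        W=np.linalg.inv(T@np.array(m['tool_from_camera']));R=W[:3,:3];t=W[:3,3]
    return np.array(m['K']),m['k1'],R,t
def ray(c,uv):
    K,k1,R,t=c
    d=np.linalg.inv(K)@[uv[0],uv[1],1];p=d[:2].copy();x=p.copy()
    for _ in range(20): x=p/(1+k1*(x@x))
    return R.T@np.array([x[0],x[1],1]), -R.T@t
def onz(c,uv,z):
    d,o=ray(c,uv);return o+d*(z-o[2])/d[2]
def bydepth(c,uv,dep):
    d,o=ray(c,uv);return o+d*dep
def proj(c,X):
    K,k1,R,t=c;p=R@np.array(X)+t;x=p[:2]/p[2];x=x*(1+k1*(x@x));return (K@[x[0],x[1],1])[:2]
def save(n,p): cv2.imwrite('pics/'+n+'.png',cv2.cvtColor(p,cv2.COLOR_RGB2BGR))
E
python3 - <<'E'
from h import *
for n in ('top','scene'):
    c=cam(n);p,d=robot.read_camera(n);save(n+'1',p);np.save(n+'_d.npy',d)
    for l in ('chest','drawer','drawer_pull','nut_a','gear','grease_pot','screwdriver','spray_can','meter','hammer'):
        for r in robot.recognise(n,l):
            u,v=r['uv'];dd=d[int(v),int(u)];print(n,l,round(r['confidence'],2),np.round([u,v]),np.round(bydepth(c,(u,v),dd),3))
print(robot.read_state())
E
```

```text
top chest 0.69 [276. 209.] [ 0.528 -0.021  0.125]
top chest 0.51 [416. 259.] [ 0.392 -0.411  0.027]
top drawer 0.76 [319. 217.] [ 0.512 -0.141  0.06 ]
top drawer_pull 0.59 [322. 220.] [ 0.503 -0.147  0.063]
top nut_a 0.67 [240. 210.] [0.527 0.074 0.125]
top nut_a 0.53 [273. 164.] [ 0.646 -0.015  0.127]
top nut_a 0.41 [253. 240.] [0.448 0.041 0.127]
top gear 0.66 [254. 189.] [0.575 0.034 0.151]
top grease_pot 0.74 [212. 248.] [0.426 0.141 0.166]
top screwdriver 0.75 [271. 146.] [ 0.689 -0.012  0.152]
top spray_can 0.86 [ 97. 240.] [0.453 0.436 0.144]
top spray_can 0.46 [277. 210.] [ 0.523 -0.023  0.123]
top meter 0.81 [400. 169.] [ 0.651 -0.384  0.038]
top meter 0.58 [ 95. 244.] [0.443 0.436 0.157]
top hammer 0.78 [417. 261.] [ 0.389 -0.411  0.028]
scene chest 0.97 [249. 191.] [ 0.563 -0.034  0.123]
scene drawer 0.96 [219. 212.] [ 0.509 -0.13   0.058]
scene drawer_pull 0.72 [222. 213.] [ 0.517 -0.126  0.058]
scene nut_a 0.52 [269. 197.] [ 0.637 -0.023  0.139]
scene nut_a 0.43 [262. 164.] [0.521 0.085 0.127]
scene gear 0.41 [265. 180.] [0.583 0.025 0.139]
scene grease_pot 0.74 [248. 14
[... 330 characters left out ...]
.] [ 0.428 -0.415  0.03 ]
{'t': 1.1, 'q': array([ 1.26157534e+00,  1.30387473e-01,  1.48819763e+00,  4.12601345e-05,
        1.52297036e+00, -8.54008876e-02]), 'dq': array([ 0.00019476,  0.00075922,  0.00016755, -0.00182224, -0.00177618,
        0.00067852]), 'joint_torque': array([ 1.16465868e-03, -5.59774804e+01, -4.92058146e+01,  7.69155007e-02,
        2.26270175e-02, -9.80397800e-06]), 'tool_pos': array([0.13314329, 0.58506007, 0.22964401]), 'orientation': array([-3.50841782e-01, -3.12190748e+00, -6.99743692e-05]), 'force': array([-0.24715288, -0.04904854, -0.61113877]), 'wrist_torque': array([ 0.01138638, -0.03922219,  0.01280484]), 'gripper_force': 0.0, 'opening': 0.09321138615054388}
```

View pics/top1.png

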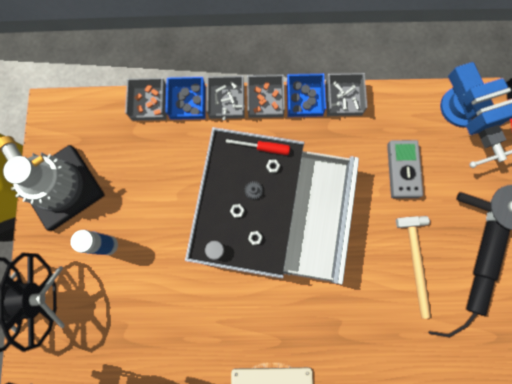

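View pics/scene1.png

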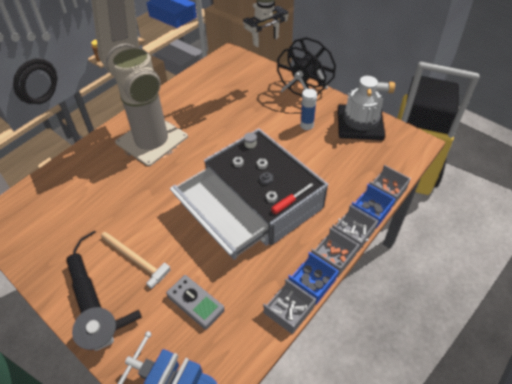

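The top view shows the chest with its open front towards image right (world −y), with the drawer around (325,220). The nuts are at (273,166), (237,211) and (255,238), the gear at (254,190), the pot at (214,250) and the screwdriver along the top edge. The scene view agrees with this.

```bash
cat > fit.py <<'E'
from h import *
d=np.load('top_d.npy');c=cam('top')
P=np.array([[bydepth(c,(u,v),d[v,u]) for u in range(170,380)] for v in range(115,300)])
z=P[...,2]
m=((z>.118)&(z<.185)).astype(np.uint8)
n,l,s,_=cv2.connectedComponentsWithStats(m);k=1+np.argmax(s[1:,4])
r=cv2.minAreaRect(P[l==k][:,:2].astype(np.float32)*1000);print(r,cv2.boxPoints(r))
# pull: z around .104-.109
m=((z>.098)&(z<.113)).astype(np.uint8);Q=P[(m>0)&(P[...,1]<-.1)];r2=cv2.minAreaRect(Q[:,:2].astype(np.float32)*1000);print(r2,cv2.boxPoints(r2))
p=cv2.imread('pics/top1.png')[115:295,175:370];cv2.imwrite('pics/top1c.png',cv2.resize(p,None,fx=3,fy=3,interpolation=cv2.INTER_CUBIC))
E
python3 fit.py
```

```text
((553.477294921875, 57.63792419433594), (250.6884307861328, 362.0341796875), 79.13397979736328) [[352.0767  -31.33487]
 [707.6199  -99.58304]
 [754.8779  146.61072]
 [399.33472 214.85889]]
((510.6685791015625, -149.62823486328125), (147.99606323242188, 339.39727783203125), 81.5451889038086) [[ 331.93433  -197.87138 ]
 [ 667.64307  -247.77275 ]
 [ 689.40283  -101.385086]
 [ 353.6941    -51.48372 ]]
```

View pics/top1c.png

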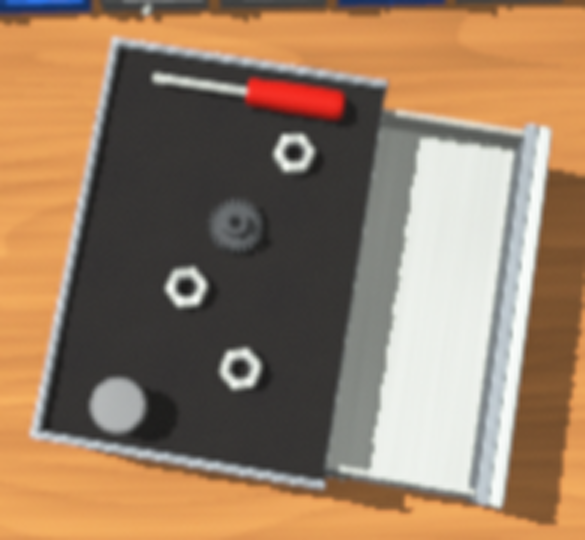

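The zoomed view is clear. The nuts are at crop (294,153), (187,288) and (241,369), and the gear is at (237,225). The front edge runs from (384,85) to (325,485). There are free lanes between them.

```bash
cat > geo.py <<'E'
from h import *
c=cam('top')
f=lambda a,z: onz(c,(175+(a[0]+.5)/3-.5,115+(a[1]+.5)/3-.5),z)[:2]
co=[f(a,.135) for a in [(116,39),(33,434)]]+[f(a,.125) for a in[(325,485),(384,88)]]
print('corners',np.round(co,3))
ax=np.arctan2(*(co[0]-co[1])[::-1]); ax2=np.arctan2(*(co[3]-co[2])[::-1]); print(np.degrees([ax,ax2]))
# -chest y direction = along ax ; chest +x = 90deg ccw
a=(ax+ax2)/2; ny=np.array([np.cos(a),np.sin(a)]); cx=np.array([-ny[1],ny[0]])
front=(co[2]+co[3])/2; cen=sum(co)/4
print('cx',cx,'cen',cen,'depth',((co[0]+co[1])/2-front)@cx)
for n,p,z in [('A',(187,288),.141),('B',(294,153),.141),('C',(241,369),.141),('gear',(237,225),.148),('pot',(118,405),.163),('shade',(300,116),.135)]:
    w=f(p,z);print(n,np.round(w,4),'chest',np.round([(w-cen)@cx,-(w-cen)@ny],4))
pl=[f(a,.109) for a in [(550,128),(501,505)]];pm=sum(pl)/2;print('pull',np.round(pl,3),pm,(pm-cen)@cx,-(pm-cen)@ny)
s=robot.read_state();R=Ro.from_rotvec(s['orientation']).as_matrix();print(np.round(R,3))
print('tool y angle',np.degrees(np.arctan2(R[1,1],R[0,1])),'want',np.degrees(a))
E
python3 geo.py
```

```text
corners [[ 0.75   0.143]
 [ 0.401  0.211]
 [ 0.355 -0.034]
 [ 0.702 -0.097]]
[-11.06215605 -10.25089531]
cx [0.18492098 0.98275339] cen [0.55175044 0.05574039] depth 0.24653491032844832
A [0.5217 0.0799] chest [0.0182 0.034 ]
B [ 0.6389 -0.0142] chest [-0.0527 -0.0986]
C [0.4519 0.0348] chest [-0.039   0.0943]
gear [0.5743 0.0362] chest [-0.015  -0.0258]
pot [0.4224 0.1356] chest [0.0546 0.1419]
shade [ 0.6742 -0.0205] chest [-0.0523 -0.1344]
pull [[ 0.666 -0.247]
 [ 0.335 -0.184]] [ 0.500591   -0.21514428] -0.27567328608296204 0.00018485293217230782
[[-0.975  0.222 -0.   ]
 [ 0.222  0.975  0.   ]
 [ 0.     0.    -1.   ]]
tool y angle 77.175939871322 want -10.656525678671056
```

```bash
cat > to.py <<'E'
import sys
from h import *
a=np.radians(-10.66); ny=np.array([np.cos(a),np.sin(a)]); cx=np.array([-ny[1],ny[0]]); cen=np.array([.5517,.0557])
def world(x,y): return cen+x*cx-y*ny
def chest(w): w=np.array(w)[:2]-cen; return np.array([w@cx,-w@ny])
Rt=np.column_stack([cx*0+[cx[0]*-1,cx[1]*-1],ny]) # tool x,y in xy
def delta(x,y,z):
    s=robot.read_state();R=Ro.from_rotvec(s['orientation']).as_matrix()
    ty=np.array([ny[0],ny[1],0]);tz=np.array([0,0,-1.]);G=np.column_stack([np.cross(ty,tz),ty,tz])
    d=R.T@(np.array([*world(x,y),z])-s['tool_pos']);return np.round(np.r_[d,Ro.from_matrix(R.T@G).as_rotvec()],4)
if __name__=='__main__':
    s=robot.read_state();print('t',s['t'],'at',chest(s['tool_pos']),s['tool_pos'][2])
    v=list(map(float,sys.argv[1:]))
    for i in range(0,len(v),3): print(delta(*v[i:i+3]))
    ty=np.array([ny[0],ny[1],0]);print('x axis',np.cross(ty,[0,0,-1.]),'cx',cx)
E
python3 to.py .058 .034 .22
```

```text
t 1.1 at [0.4427996  0.50925466] 0.22964401265046014
[-4.894e-01 -3.666e-01  9.600e-03  0.000e+00 -1.000e-04  1.533e+00]
x axis [0.18498058 0.98274218 0.        ] cx [0.18498058 0.98274218]
```

>>> move_arm --deltas '[-0.025, -0.018, 0, 0, 0, 0.1, 0.5, -0.07, -0.052, 0, 0, 0, 0.25, 0.1, -0.115, -0.086, 0, 0, 0, 0.4, 0.1, -0.16, -0.12, 0, 0, 0, 0.54, 0.1, -0.205, -0.154, 0, 0, 0, 0.68, 0.1, -0.25, -0.188, 0, 0, 0, 0.82, 0.1, -0.295, -0.222, 0, 0, 0, 0.96, 0.1, -0.34, -0.256, 0, 0, 0, 1.1, 0.1, -0.385, -0.29, 0, 0, 0, 1.24, 0.1, -0.43, -0.322, 0.005, 0, 0, 1.38, 0.1, -0.47, -0.352, 0.01, 0, 0, 1.49, 0.1, -0.489, -0.367, 0.01, 0, 0, 1.533, 0.1]'

```text
t: 2.6
tool_pos: [0.5295, 0.1163, 0.2191]
orientation: [-2.423, -2.0, 0.001]
force: [-0.7, 1.7, 0.7]
opening: 0.0093
gripper_force: 0.0
```

```bash
cat > look.py <<'E'
from to import *
n=sys.argv[1]; c=cam('wrist');p,d=robot.read_camera('wrist');save(n,p);np.save('w_d.npy',d)
for l in ('nut_a','gear'):
    for r in robot.recognise('wrist',l): print(l,round(r['confidence'],2),np.round(r['uv']),np.round(chest(onz(c,r['uv'],.141 if l[0]=='n' else .148)),4))
E
python3 look.py w1; python3 to.py .058 .034 .139
```

```text
nut_a 0.87 [417. 312.] [-0.0489 -0.1042]
nut_a 0.72 [254. 242.] [0.0156 0.0345]
t 2.75 at [0.05684497 0.03398092] 0.21946260384123925
[ 0.0012  0.      0.0805 -0.0005 -0.     -0.0016]
x axis [0.18498058 0.98274218 0.        ] cx [0.18498058 0.98274218]
```

View pics/w1.png

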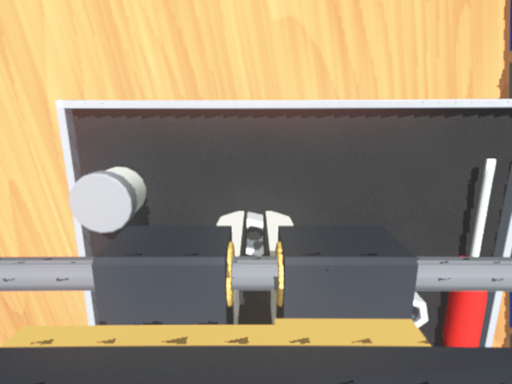

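The wrist view shows nut A at about (255,237), straight ahead of the fingers in the tool frame. Nut B is at (417,312) and the pot is clear at (105,200). The tool yaw is aligned with the back lip. Next I descend and sweep A.

>>> move_arm --deltas '[0, 0, 0.03, 0, 0, 0, 0.1, 0, 0, 0.06, 0, 0, 0, 0.1, 0, 0, 0.079, 0, 0, 0, 0.1, 0, 0, 0.079, 0, 0, 0, 0.1, -0.01, 0, 0.079, 0, 0, 0, 0.1, -0.02, 0, 0.079, 0, 0, 0, 0.1, -0.032, 0, 0.079, 0, 0, 0, 0.1, -0.044, 0, 0.079, 0, 0, 0, 0.1, -0.056, 0, 0.079, 0, 0, 0, 0.1, -0.068, 0, 0.079, 0, 0, 0, 0.1, -0.08, 0, 0.079, 0, 0, 0, 0.1, -0.092, 0, 0.079, 0, 0, 0, 0.1]'

```text
t: 4.25
tool_pos: [0.5113, 0.0275, 0.1406]
orientation: [-2.418, -2.005, 0.0]
force: [0.4, 1.0, 1.0]
opening: 0.0092
gripper_force: 0.4
```

```bash
python3 to.py -.135 .034 .140
python3 - <<'E'
from to import *
c=cam('top');p,d=robot.read_camera('top');save('t2',p)
for l in ('nut_a','gear'):
    for r in robot.recognise('top',l): print(l,round(r['confidence'],2),np.round(r['uv']),np.round(chest(onz(c,r['uv'],.141 if l[0]=='n' else .148)),4))
E
```

```text
t 4.25 at [-0.03521388  0.03447273] 0.14061505365507232
[-0.0998  0.0005  0.0006 -0.     -0.      0.    ]
x axis [0.18498058 0.98274218 0.        ] cx [0.18498058 0.98274218]
gear 0.15 [ 96. 242.] [0.3551 0.1743]
```

>>> move_arm --deltas '[-0.01, 0, 0, 0, 0, 0, 0.1, -0.022, 0, 0, 0, 0, 0, 0.1, -0.034, 0, 0, 0, 0, 0, 0.1, -0.046, 0, 0, 0, 0, 0, 0.1, -0.057, 0, 0, 0, 0, 0, 0.1, -0.068, 0, 0, 0, 0, 0, 0.1, -0.08, 0, 0, 0, 0, 0, 0.1, -0.092, 0, 0, 0, 0, 0, 0.1, -0.1, 0, 0, 0, 0, 0, 0.1, -0.1, 0, 0, 0, 0, 0, 0.1, -0.1, 0, -0.03, 0, 0, 0, 0.1, -0.09, 0, -0.08, 0, 0, 0, 0.1]'

```text
t: 5.9
tool_pos: [0.4933, -0.0598, 0.2194]
orientation: [-2.416, -2.002, 0.004]
force: [1.2, -0.3, 0.3]
opening: 0.0094
gripper_force: 0.0
```

```bash
python3 look.py w2; python3 to.py -.008 -.100 .215 -.008 -.100 .14
```

```text
nut_a 0.92 [441.  97.] [-0.0511 -0.0965]
nut_a 0.71 [254. 210.] [-0.1372  0.0373]
nut_a 0.61 [169.  78.] [-0.0379  0.0981]
gear 0.37 [347. 213.] [-0.1371 -0.0338]
gear 0.19 [256. 212.] [-0.1362  0.0358]
t 6.05 at [-0.12383088  0.03239057] 0.22416818561434596
[0.1157 0.1324 0.01   0.0064 0.     0.0009]
[0.1157 0.132  0.085  0.0064 0.     0.0009]
x axis [0.18498058 0.98274218 0.        ] cx [0.18498058 0.98274218]
```

View pics/w2.png

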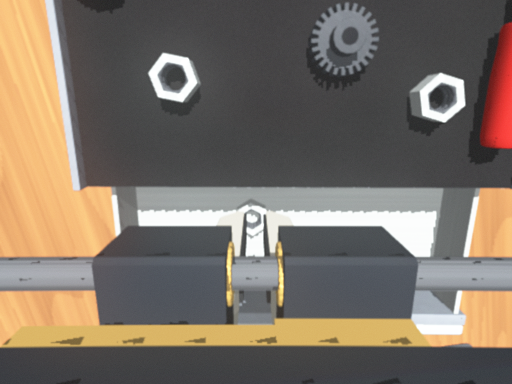

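The wrist view shows nut A gone from the mat and visible at (253,217) in the drawer. B is at (441,97), C at (174,78) and the gear at (345,38), all untouched. Next is B.

>>> move_arm --deltas '[0.03, 0.03, 0, 0, 0, 0, 0.1, 0.07, 0.075, 0, 0, 0, 0, 0.1, 0.105, 0.115, 0, 0, 0, 0, 0.1, 0.115, 0.132, 0, 0, 0, 0, 0.1, 0.115, 0.132, 0.03, 0, 0, 0, 0.1, 0.115, 0.132, 0.06, 0, 0, 0, 0.1, 0.115, 0.132, 0.08, 0, 0, 0, 0.1, 0.115, 0.132, 0.08, 0, 0, 0, 0.1, 0.107, 0.132, 0.08, 0, 0, 0, 0.1, 0.097, 0.132, 0.08, 0, 0, 0, 0.1, 0.085, 0.132, 0.08, 0, 0, 0, 0.1, 0.075, 0.132, 0.08, 0, 0, 0, 0.1]'

```text
t: 7.55
tool_pos: [0.6384, -0.012, 0.141]
orientation: [2.418, 2.005, 0.001]
force: [-0.2, 0.9, 0.0]
opening: 0.0092
gripper_force: 0.4
```

```bash
python3 to.py -.135 -.0975 .140
```

```text
t 7.55 at [-0.05048014 -0.09773536] 0.14099915953728673
[-0.0845 -0.0002  0.001   0.0006 -0.0001 -0.0005]
x axis [0.18498058 0.98274218 0.        ] cx [0.18498058 0.98274218]
```

>>> move_arm --deltas '[-0.01, 0, 0, 0, 0, 0, 0.1, -0.022, 0, 0, 0, 0, 0, 0.1, -0.034, 0, 0, 0, 0, 0, 0.1, -0.046, 0, 0, 0, 0, 0, 0.1, -0.057, 0, 0, 0, 0, 0, 0.1, -0.068, 0, 0, 0, 0, 0, 0.1, -0.078, 0, 0, 0, 0, 0, 0.1, -0.085, 0, 0, 0, 0, 0, 0.1, -0.085, 0, 0, 0, 0, 0, 0.1, -0.085, 0, -0.03, 0, 0, 0, 0.1, -0.075, 0, -0.08, 0, 0, 0, 0.1, -0.075, 0, -0.08, 0, 0, 0, 0.1]'

```text
t: 9.05
tool_pos: [0.6275, -0.0842, 0.2266]
orientation: [2.412, 2.002, 0.009]
force: [-0.4, -0.6, -0.4]
opening: 0.0095
gripper_force: 0.0
```

```bash
python3 look.py w3; python3 to.py .003 .0975 .220 .003 .0975 .14
```

```text
nut_a 0.83 [251. 207.] [-0.1355 -0.0975]
nut_a 0.78 [12. 84.] [-0.0415  0.0765]
nut_a 0.55 [115. 220.] [-0.1464  0.0131]
gear 0.93 [152.  44.] [-0.0146 -0.0295]
t 9.2 at [-0.12411755 -0.09724088] 0.21995324062040006
[ 1.272e-01 -1.947e-01  1.000e-04 -8.000e-04 -0.000e+00  5.000e-04]
[ 0.1272 -0.1946  0.0801 -0.0008 -0.      0.0005]
x axis [0.18498058 0.98274218 0.        ] cx [0.18498058 0.98274218]
```

>>> move_arm --deltas '[0.03, -0.04, 0, 0, 0, 0, 0.1, 0.065, -0.095, 0, 0, 0, 0, 0.1, 0.1, -0.15, 0, 0, 0, 0, 0.1, 0.122, -0.185, 0, 0, 0, 0, 0.1, 0.127, -0.194, 0, 0, 0, 0, 0.1, 0.127, -0.194, 0.03, 0, 0, 0, 0.1, 0.127, -0.194, 0.06, 0, 0, 0, 0.1, 0.127, -0.194, 0.08, 0, 0, 0, 0.1, 0.127, -0.194, 0.08, 0, 0, 0, 0.1, 0.119, -0.194, 0.08, 0, 0, 0, 0.1, 0.109, -0.194, 0.08, 0, 0, 0, 0.1, 0.098, -0.194, 0.08, 0, 0, 0, 0.1]'

```text
t: 10.7
tool_pos: [0.4521, 0.0467, 0.1409]
orientation: [2.418, 2.005, 0.0]
force: [-0.5, -0.2, 0.2]
opening: 0.0094
gripper_force: 0.1
```

```bash
python3 to.py -.135 .097 .140; python3 -c "
import numpy as np;d=np.load('w_d.npy');print(d[195:225:5,252],d[100,250],d[215:226:5,115])"
```

```text
t 10.7 at [-0.02731173  0.09621989] 0.1409355876088828
[-0.1077 -0.0008  0.0009  0.0005  0.     -0.0002]
x axis [0.18498058 0.98274218 0.        ] cx [0.18498058 0.98274218]
[0.32834083 0.31722838 0.31729785 0.3352958  0.3341449  0.32278544] 0.24808587 [0.33601484 0.33405876 0.32336652]
```

View pics/w3.png

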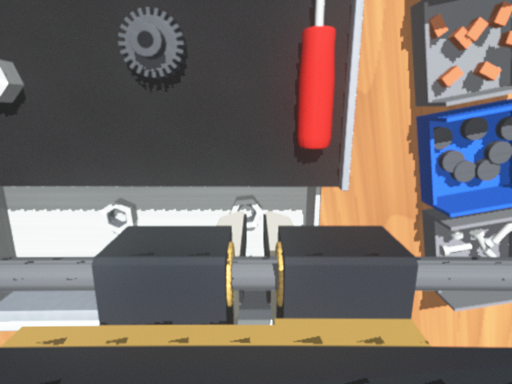

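The wrist view shows nut A in the drawer at (119,217) and nut B in the drawer at (251,212). The gear at (148,42) and the screwdriver at (318,85) are undisturbed. Now I finish C.

>>> move_arm --deltas '[-0.012, 0, 0, 0, 0, 0, 0.1, -0.024, 0, 0, 0, 0, 0, 0.1, -0.036, 0, 0, 0, 0, 0, 0.1, -0.048, 0, 0, 0, 0, 0, 0.1, -0.06, 0, 0, 0, 0, 0, 0.1, -0.072, 0, 0, 0, 0, 0, 0.1, -0.084, 0, 0, 0, 0, 0, 0.1, -0.096, 0, 0, 0, 0, 0, 0.1, -0.107, 0, 0, 0, 0, 0, 0.1, -0.107, 0, 0, 0, 0, 0, 0.1, -0.107, 0, -0.03, 0, 0, 0, 0.1, -0.097, 0, -0.08, 0, 0, 0, 0.1]'

```text
t: 12.2
tool_pos: [0.4326, -0.0475, 0.2196]
orientation: [-2.416, -2.002, 0.004]
force: [-0.1, -1.0, 0.8]
opening: 0.0091
gripper_force: 0.0
```

```bash
python3 look.py w4; python3 -c "
import numpy as np;d=np.load('w_d.npy');print(d[195:225:5,252],d[100,250])"; python3 to.py -.315 0 .22 -.315 0 .107
```

```text
nut_a 0.9 [258. 209.] [-0.1351  0.0963]
nut_a 0.71 [308. 214.] [-0.1396  0.0564]
gear 0.91 [430.  40.] [-0.0138 -0.0181]
[0.32461432 0.3124564  0.31134138 0.3285566  0.32926986 0.32206255] 0.2417143
t 12.35 at [-0.12289448  0.09448388] 0.22387253649735867
[-1.922e-01  9.430e-02  4.400e-03  6.100e-03 -1.000e-04  9.000e-04]
[-1.922e-01  9.360e-02  1.174e-01  6.100e-03 -1.000e-04  9.000e-04]
x axis [0.18498058 0.98274218 0.        ] cx [0.18498058 0.98274218]
```

View pics/w4.png

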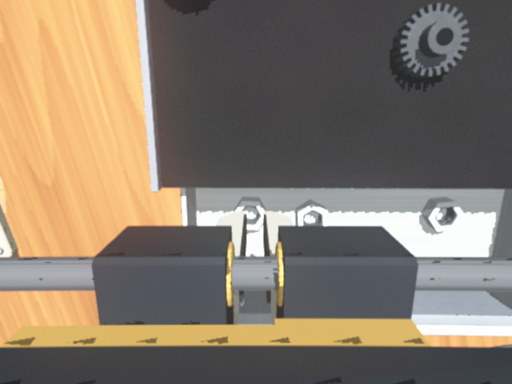

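The wrist view shows all three nuts in the drawer, at (252,217), (313,216) and (443,216). The gear is at (435,40) and the mat is otherwise clear. Next I go in front of the pull strip and push the drawer shut.

>>> move_arm --deltas '[-0.03, 0.015, 0, 0, 0, 0, 0.1, -0.08, 0.04, 0, 0, 0, 0, 0.1, -0.13, 0.065, 0, 0, 0, 0, 0.1, -0.175, 0.088, 0, 0, 0, 0, 0.1, -0.192, 0.095, 0, 0, 0, 0, 0.1, -0.192, 0.095, 0, 0, 0, 0, 0.1, -0.192, 0.095, 0.04, 0, 0, 0, 0.1, -0.192, 0.095, 0.08, 0, 0, 0, 0.1, -0.192, 0.095, 0.114, 0, 0, 0, 0.1, -0.192, 0.095, 0.114, 0, 0, 0, 0.1]'

```text
t: 13.6
tool_pos: [0.4896, -0.2507, 0.1034]
orientation: [-2.411, -2.003, 0.003]
force: [-0.2, 1.0, 0.3]
opening: 0.0095
gripper_force: 0.0
```

```bash
python3 to.py -.170 0 .107
```

```text
t 13.6 at [-0.31264888  0.00436787] 0.10341873169259384
[ 0.1427  0.0046 -0.0032 -0.0063 -0.0029  0.0016]
x axis [0.18498058 0.98274218 0.        ] cx [0.18498058 0.98274218]
```

>>> move_arm --deltas '[0.008, 0, 0, 0, 0, 0, 0.1, 0.018, 0, 0, 0, 0, 0, 0.1, 0.028, 0, 0, 0, 0, 0, 0.1, 0.036, 0, 0, 0, 0, 0, 0.1, 0.046, 0, 0, 0, 0, 0, 0.1, 0.056, 0, 0, 0, 0, 0, 0.1, 0.067, 0, 0, 0, 0, 0, 0.1, 0.078, 0, 0, 0, 0, 0, 0.1, 0.089, 0, 0, 0, 0, 0, 0.1, 0.1, 0, 0, 0, 0, 0, 0.1, 0.11, 0, 0, 0, 0, 0, 0.1, 0.12, 0, 0, 0, 0, 0, 0.1]'

```text
t: 15.1
tool_pos: [0.5143, -0.1354, 0.1066]
orientation: [2.418, 2.006, 0.0]
force: [1.9, -1.6, 0.8]
opening: 0.0093
gripper_force: 1.2
```

```bash
python3 to.py -.158 0 .107
```

```text
t 15.1 at [-0.19473703  0.00143707] 0.10659961230616154
[ 0.0367  0.0014 -0.0004  0.      0.      0.0001]
x axis [0.18498058 0.98274218 0.        ] cx [0.18498058 0.98274218]
```

>>> move_arm --deltas '[0.01, 0, 0, 0, 0, 0, 0.1, 0.018, 0, 0, 0, 0, 0, 0.1, 0.024, 0, 0, 0, 0, 0, 0.1, 0.028, 0, 0, 0, 0, 0, 0.1, 0.031, 0, 0, 0, 0, 0, 0.1, 0.034, 0, 0, 0, 0, 0, 0.1, 0.034, 0, 0, 0, 0, 0, 0.1]'

```text
t: 15.98
tool_pos: [0.5202, -0.1022, 0.1064]
orientation: [-2.417, -2.005, -0.0]
force: [-0.1, 0.2, 0.8]
opening: 0.0095
gripper_force: 0.0
```

>>> move_arm --deltas '[0.001, 0, 0, 0, 0, 0, 0.1, 0.002, 0, 0, 0, 0, 0, 0.1, 0.003, 0, 0, 0, 0, 0, 0.1, 0.003, 0, 0, 0, 0, 0, 0.1]'

```text
t: 16.48
tool_pos: [0.5207, -0.0996, 0.1064]
orientation: [-2.418, -2.005, 0.0]
force: [-1.6, -1.9, -0.1]
opening: 0.0092
gripper_force: 0.7
```

>>> move_arm --deltas '[0.001, 0, 0, 0, 0, 0, 0.1, 0.002, 0, 0, 0, 0, 0, 0.1, 0.002, 0, 0, 0, 0, 0, 0.1]'

```text
t: 16.85
tool_pos: [0.5211, -0.098, 0.1065]
orientation: [-2.418, -2.005, 0.001]
force: [-2.0, -4.5, -1.3]
opening: 0.0095
gripper_force: 2.2
```

>>> move_arm --deltas '[0.001, 0, 0, 0, 0, 0, 0.1, 0.002, 0, 0, 0, 0, 0, 0.1, 0.002, 0, 0, 0, 0, 0, 0.1]'

```text
t: 17.23
tool_pos: [0.5211, -0.0979, 0.1065]
orientation: [2.417, 2.004, -0.005]
force: [-3.7, -12.3, -1.6]
opening: 0.0092
gripper_force: 6.5
```

It has reached the end stop: about 13 N with no further motion. Now I back off and lift.

>>> move_arm --deltas '[-0.005, 0, 0, 0, 0, 0, 0.1, -0.02, 0, 0, 0, 0, 0, 0.1, -0.05, 0, 0, 0, 0, 0, 0.1, -0.09, 0, -0.02, 0, 0, 0, 0.1, -0.13, 0, -0.06, 0, 0, 0, 0.1, -0.17, 0, -0.1, 0, 0, 0, 0.1, -0.2, 0, -0.13, 0, 0, 0, 0.1, -0.22, 0, -0.15, 0, 0, 0, 0.1, -0.22, 0, -0.15, 0, 0, 0, 0.1, -0.22, 0, -0.15, 0, 0, 0, 0.1]'

```text
t: 18.48
tool_pos: [0.4808, -0.3113, 0.2555]
orientation: [-2.417, -2.005, -0.0]
force: [0.2, 0.0, -0.0]
opening: 0.009
gripper_force: 0.0
```

Run:
```python
from h import *
p,d=robot.read_camera('top');q=p[110:310,150:390];save('t9',cv2.resize(q,None,fx=3,fy=3,interpolation=cv2.INTER_CUBIC))
```

```text
(no output)
```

View pics/t9.png

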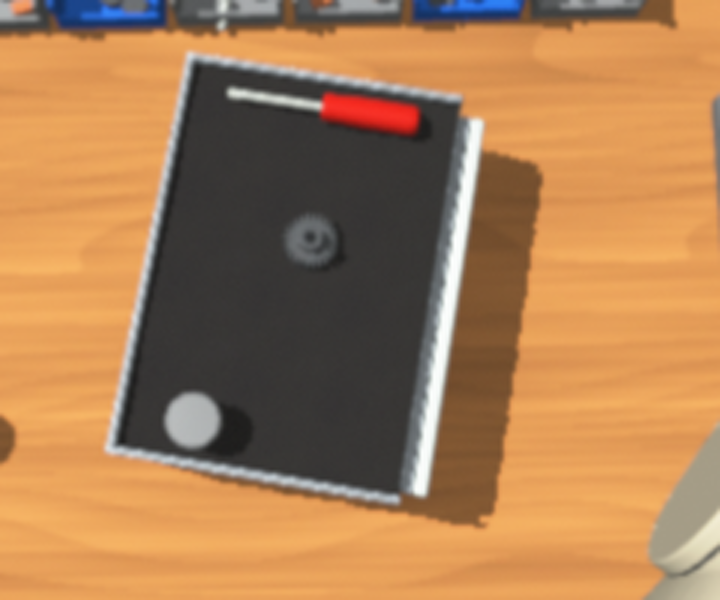

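The top view shows the mat clear of nuts and the drawer shut, with the pull strip at about (455,305), roughly 24 mm from the front edge. The gear at (312,240), the pot at (193,420) and the screwdriver are unmoved.

```bash
python3 -c "
from plant import robot;print(robot.close_job())"
```

```text
the job is handed in; nothing more can be done
None
```

I swept all three nuts into the upper drawer and pushed it shut to its end stop; nothing else on the chest moved in the final top view, and the job was handed in at about 18.5 s of the 58 s allowed.

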